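# Put the loose electronics parts back in their stock bins

### The job

Put the five loose parts on the desk away: each goes into the empty front bay of the bin that already stocks its own kind in the back, the two potentiometers side by side in theirs. Set each one down gently, not dropped in, lying flat on the bay floor the same way up as it lies now, and leave the breadboard circuit where it is.

Things in the scene. Friction and masses are not known exactly. Their poses are not given: they have to be found in the camera images.
- speaker: Loose mini loudspeaker, black rim, pale foil cone with a copper dome, lying cone up on its magnet. Rim 57 mm in diameter, from 12 to 18 mm above the underside (its widest part: grip it there, any direction); the magnet below is 28 mm in diameter. Origin: centre of the underside, z up out of the cone. About 45 g.
- battery: Loose 9 V block battery, black with a gold end, lying on its broad side: 49 mm long (x) incl. the two steel snap terminals at +x, 26.5 mm wide (y), 17.5 mm high. Origin: underside, near the middle (it spans x -24.5 to +24.5 mm). About 45 g.
- pot_plain: Loose potentiometer, standing shaft up on its round silver can, 24 mm in diameter, 10.5 mm high; bare 6 mm aluminium shaft on a 7 mm neck, top at 31.5 mm. Origin: centre of the underside, z up; three solder lugs reach 26 mm out towards -x, 9 mm up, so grip the can across y. 30 g. Among the loose parts between robot and bins.
- pot_knob: Loose potentiometer, standing shaft up on its round brass-yellow can, 24 mm in diameter, 10.5 mm high; black knob 18 mm in diameter (20 at its foot, 18 mm up) with a white pointer on its shaft, top at 31.5 mm. Origin: centre of the underside, z up; three solder lugs reach 26 mm out towards -x, 9 mm up, so grip the can across y. 30 g. Among the loose parts between robot and bins.
- motor: Loose small DC motor, silver steel can with a white plastic end cap at -x and a thin 2 mm steel shaft at +x, lying on its flat side. Can and cap 30 mm long (x from -16 to +13.5 mm), shaft tip at x = +22 mm, 20 mm wide (y), 15.5 mm high. Origin: underside, about the middle of the can. About 22 g.
- bin_speaker: Fixed bin, RED, two loudspeakers (fixed) in its back bay. Empty front bay 120 (x) x 119 (y) mm inside, floor at z = +3 mm. Origin: underside, below the bay's centre; x points to the back, away from the robot. Walls 3 mm thick: front lip 22 mm high, sides 30, rising to 50 behind x = +5, divider 42 at x = +60, back at x = +128. The four bins stand in a row along y in any order.
- bin_battery: Fixed bin, YELLOW, three 9 V batteries (fixed) in its back bay. Empty front bay 120 (x) x 119 (y) mm inside, floor at z = +3 mm. Origin: underside, below the bay's centre; x points to the back, away from the robot. Walls 3 mm thick: front lip 22 mm high, sides 30, rising to 50 behind x = +5, divider 42 at x = +60, back at x = +128. The four bins stand in a row along y in any order.
- bin_pot: Fixed bin, GREEN, three potentiometers (fixed) in its back bay. Empty front bay 120 (x) x 119 (y) mm inside, floor at z = +3 mm. Origin: underside, below the bay's centre; x points to the back, away from the robot. Walls 3 mm thick: front lip 22 mm high, sides 30, rising to 50 behind x = +5, divider 42 at x = +60, back at x = +128. The four bins stand in a row along y in any order.
- bin_motor: Fixed bin, BLACK, four small motors (fixed) in its back bay. Empty front bay 120 (x) x 119 (y) mm inside, floor at z = +3 mm. Origin: underside, below the bay's centre; x points to the back, away from the robot. Walls 3 mm thick: front lip 22 mm high, sides 30, rising to 50 behind x = +5, divider 42 at x = +60, back at x = +128. The four bins stand in a row along y in any order.
- breadboard: Bystander: white solderless breadboard with a half-built circuit, 165 x 55 x 8.5 mm (parts on it up to 40 mm high), lying to the left of the loose parts, long side roughly along x. Origin: centre of the underside. Must stay where it is.
Mind the look-alikes: they are no part of the job. Leave any blue or white look-alike of the bin_speaker alone.

How it is judged:
At the end, for the whole second after the job is handed in: Loudspeaker in the red bin, battery in the yellow, both potentiometers in the green, motor in the black: each in the front bay (origin within 55 mm of its centre in x and y), underside within 6 mm of the bay floor, upright to 0.15 rad, at rest; breadboard moved under 20 mm (x of speaker in the frame of bin_speaker between -0.055 and 0.055 m and y of speaker in the frame of bin_speaker between -0.055 and 0.055 m and z of speaker in the frame of bin_speaker between -0.002 and 0.009 m and angle between each of speaker, battery, pot_plain, pot_knob, motor's own z axis and vertical below 0.15 rad and linear speed of each of speaker, battery, pot_plain, pot_knob, motor below 0.02 m/s and angular speed of each of speaker, battery, pot_plain, pot_knob, motor below 0.3 rad/s and x of battery in the frame of bin_battery between -0.055 and 0.055 m and y of battery in the frame of bin_battery between -0.055 and 0.055 m and z of battery in the frame of bin_battery between -0.002 and 0.009 m and x of pot_plain in the frame of bin_pot between -0.055 and 0.055 m and y of pot_plain in the frame of bin_pot between -0.055 and 0.055 m and z of pot_plain in the frame of bin_pot between -0.002 and 0.009 m and x of pot_knob in the frame of bin_pot between -0.055 and 0.055 m and y of pot_knob in the frame of bin_pot between -0.055 and 0.055 m and z of pot_knob in the frame of bin_pot between -0.002 and 0.009 m and x of motor in the frame of bin_motor between -0.055 and 0.055 m and y of motor in the frame of bin_motor between -0.055 and 0.055 m and z of motor in the frame of bin_motor between -0.002 and 0.009 m and distance of breadboard from where it was at the start of the episode below 0.02 m); the robot touches nothing.
It fails at once if a part is dropped (falls free of the fingers faster than 0.6 m/s, a fall of about 18 mm) ((linear speed of speaker above 0.6 m/s and contact force between speaker and the fingers below 0.01 N) or (linear speed of battery above 0.6 m/s and contact force between battery and the fingers below 0.01 N) or (linear speed of pot_plain above 0.6 m/s and contact force between pot_plain and the fingers below 0.01 N) or (linear speed of pot_knob above 0.6 m/s and contact force between pot_knob and the fingers below 0.01 N) or (linear speed of motor above 0.6 m/s and contact force between motor and the fingers below 0.01 N)).
It fails at once if the breadboard circuit is pushed more than 20 mm (distance of breadboard from where it was at the start of the episode above 0.02 m).
It also fails if it takes over 122 s, if anything falls off the work surface, if the arm or the gripper's body presses on something with over 40 N, if the wrist force passes 120 N, or if a joint passes its speed limit or range.

### The arm

A 7-joint arm with a two-finger parallel gripper is mounted at the origin on the work surface. World frame = base frame: x ahead of the robot, y to its left, z up, the work surface at z = 0. Lengths are in m, angles in rad, forces in N, time in s.
With the tool pointing down it reaches from about 0.425 to 0.825 m from the base axis. Payload 3.6 kg.
Tool frame: the origin (TCP) lies where the fingers leave the gripper's body, on its centre line; the fingertips stand 73 mm ahead of it and the grasp point (between the pads) lies 54 mm ahead of it; x points along the fingers, y is the direction in which the jaws open and shut, and the axes are right-handed (so a half turn about x gives the same grasp; the last joint's range is limited). The gripper opens to 85 mm and grips with 20 to 120 N. Pads are 22 mm wide; open, the fingers measure 114 mm over their backs; the gripper's body (76 mm by 85 mm) begins 54 mm behind the grasp point. The pads swing forward as they close: fully open they stand 13 mm farther back than shut.
Start: joints at [1.214, 0.615, -0.013, 1.423, 0.008, 1.103, -0.04], TCP at [0.211, -0.615, 0.304] pointing down, gripper open.
Joint ranges: [-3.12, 3.12], [-0.3, 2.06], [-1.34, 1.32], [0.26, 2.42], [-1.36, 4.5], [0.01, 1.98], [-2.84, 2.84]. Speed limits (rad/s): [2.79, 2.79, 3.14, 3.14, 3.14, 3.14, 3.14].

### API

Orientations are given as a unit quaternion [x, y, z, w].
In Python, from station import arm, snapshot, camera_info, ticket gives the robot as it stands. Calls block until the motion is done:
- arm.movep(position, orientation): joint-space move of the TCP to a pose.
- arm.line_to(position, velocity=0.15, ori=None): straight line of the TCP; ori=None keeps the orientation; velocity is the mean speed in m/s.
- arm.move_j(angles): joint-space move.
- arm.move_gripper(opening, effort=None): opening from 0.0 (shut) to 1.0 (fully open); effort is the grip in N (None keeps the last); returns when the fingers have stopped.
- arm.pause(seconds).
- arm.ik(position, orientation): joint angles nearest the present ones, or None.
- snapshot(name): name is "side" or "top"; returns the picture (480x640x3 uint8, blue, green, red); there is no depth.
- camera_info(name): a dict with "fx", "fy", "cx", "cy" (pixels), "R" (3x3) and "t" (3): a world point X has camera coordinates R X + t. Camera axes: x right, y down, z forward; pixel columns grow to the right and rows downward; lengths in m; the calibration is good to about 2 mm. A picture is of the moment at which its call begins. camera_info takes no time and is no camera call.
A pose or a line that the arm cannot do raises arm.MotionError and nothing moves.
- ticket.finish_job(): hands the job in, once; it reports no verdict.
Readings, each from a call of its own:
- arm.read_time(): time.
- arm.read_joint_positions(): joint angles.
- arm.read_dq(): joint speeds.
- arm.read_effort(): joint torques, N m.
- arm.read_tool_pos(): TCP position.
- arm.read_eef_rot(): TCP orientation.
- arm.read_ft_force(): force on the tool from outside, world axes, zero at the start.
- arm.read_wrist_torque(): the same for the moment, N m.
- arm.read_opening(): opening from 0.0 (shut) to 1.0 (fully open).
Only numpy, scipy, OpenCV 4.12 (cv2) and the standard library are available. Lean on these libraries where they do the work, as an engineer would, in place of code of your own. Each camera call takes 0.05 s, during which the arm holds its last target. There are 200 camera calls.

## Working session

There is one attempt and no reset: what is moved stays moved. The work goes in short steps, each a Python script; the robot and the scene stay as the last script left them, time stands still between calls to the robot, and variables do not carry over. Pictures are saved under pics/ and viewed, about 12 in all and at most 16, crops included, and the job is handed in when it is done.

```bash
mkdir -p pics; python3 - <<'E'
from station import *
import cv2
for n in("top","side"):
    cv2.imwrite(f"pics/{n}0.png",snapshot(n)); print(n,camera_info(n))
print(arm.read_eef_rot(),arm.read_tool_pos(),arm.read_time())
E
```

```text
top {'fx': 573.0830207986653, 'fy': 573.0830207986653, 'cx': 324.1099591602207, 'cy': 248.54936976624322, 'R': array([[-3.44934174e-04, -9.99916065e-01, -1.29515987e-02],
       [-9.89942845e-01,  2.17366661e-03, -1.41451190e-01],
       [ 1.41467470e-01,  1.27725511e-02, -9.89860504e-01]]), 't': array([0.17959001, 0.41408459, 1.18277617])}
side {'fx': 486.05070058177887, 'fy': 486.05070058177887, 'cx': 322.3208191078066, 'cy': 241.34565858072608, 'R': array([[ 0.999627  , -0.01401743,  0.02343851],
       [ 0.01114161, -0.57424664, -0.81860653],
       [ 0.02493425,  0.81856234, -0.57387627]]), 't': array([-0.42309895,  0.10837273,  0.92068165])}
[-0.69730847 -0.11726924  0.69759163 -0.1156492 ] [ 0.21098423 -0.61425378  0.30284826] 0.1
```

View pics/top0.png

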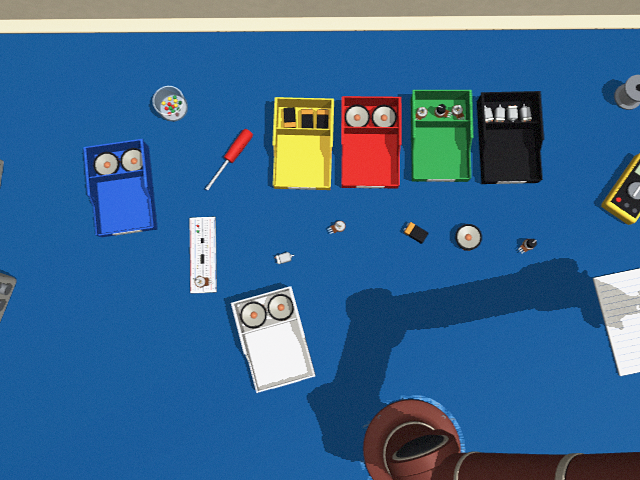

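View pics/side0.png

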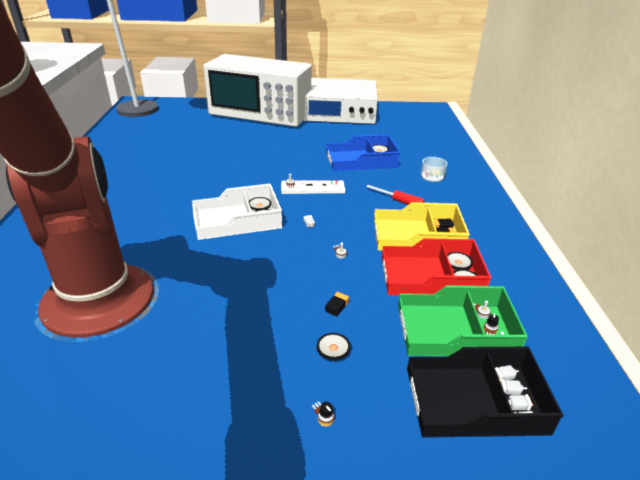

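Seen in the top view:
- Loose parts: motor (285,257), plain pot (338,227), battery (415,232), speaker (467,236), knob pot (528,245).
- Bins: yellow (303,143), red (371,142), green (442,136), black (511,138).
- Things that could be mistaken for them: the blue bin (120,188), the white bin (273,338), the pot on the breadboard (202,282) and the parts stocked in the back bays.

Next is one close crop to check these and read off the orientations.

```bash
cat > h.py <<'E'
from station import *
import numpy as np, cv2
def world(n,u,v,z):
    c=camera_info(n);R=c["R"];o=-R.T@c["t"]
    d=R.T@np.array([(u-c["cx"])/c["fx"],(v-c["cy"])/c["fy"],1])
    return o+d*(z-o[2])/d[2]
def proj(n,X):
    c=camera_info(n);p=c["R"]@np.array(X)+c["t"]
    return c["fx"]*p[0]/p[2]+c["cx"],c["fy"]*p[1]/p[2]+c["cy"]
def ctr(lo,hi,img,box):
    x0,y0,x1,y1=box
    m=cv2.inRange(cv2.cvtColor(img,cv2.COLOR_BGR2HSV)[y0:y1,x0:x1],lo,hi)
    return m
E
python3 - <<'E'
from h import *
t=cv2.imread("pics/top0.png")
C=[(285,257),(338,227),(415,232),(467,236),(528,245)]
row=[cv2.resize(t[v-20:v+20,u-20:u+20],(260,260),interpolation=cv2.INTER_CUBIC) for u,v in C]
S=[(309,221),(341,252),(337,303),(333,347),(325,413)]
s=cv2.imread("pics/side0.png")
row2=[cv2.resize(s[v-20:v+20,u-20:u+20],(260,260),interpolation=cv2.INTER_CUBIC) for u,v in S]
for i in range(1): 
    g=np.hstack(row[:3]),np.hstack(row[3:]+[row2[4]])
cv2.imwrite("pics/c1.png",np.vstack(g))
# bins: rim corner pixels by color
for n,b in dict(yellow=(268,90,338,192),red=(338,90,405,190),green=(408,85,475,185),black=(477,85,546,188)).items():
    x0,y0,x1,y1=b; H=cv2.cvtColor(t[y0:y1,x0:x1],cv2.COLOR_BGR2HSV)
    m={'yellow':cv2.inRange(H,(22,120,60),(35,255,255)),'green':cv2.inRange(H,(50,120,50),(80,255,255)),
       'red':cv2.inRange(H,(0,120,60),(8,255,255))|cv2.inRange(H,(172,120,60),(180,255,255)),'black':cv2.inRange(H,(0,0,0),(180,255,60))}[n]
    k=max(cv2.findContours(m,0,2)[0],key=cv2.contourArea)
    r=cv2.minAreaRect(k); bx=cv2.boundingRect(k)
    f=lambda u,v,z:np.round(world("top",u+x0,v+y0,z)[:2],3)
    print(n,r[1:],[f(u,v,.03) for u,v in cv2.boxPoints(r)],bx, (bx[0]+x0,bx[1]+y0))
for nm,(u,v),z in zip("motor pot bat spk knob".split(),C,(.015,.0105,.0175,.015,.03)): print(nm,world("top",u,v,z).round(3))
for nm,(u,v),z in zip("motor pot bat spk knob".split(),S,(.015,.0105,.0175,.015,.03)): print(nm,world("side",u,v,z).round(3))
E
```

```text
yellow ((59.90900421142578, 91.16799926757812), 1.3971810340881348) [array([0.547, 0.292]), array([0.753, 0.29 ]), array([0.748, 0.158]), array([0.543, 0.163])] (5, 7, 61, 93) (273, 97)
red ((59.99999237060547, 90.99998474121094), -0.0) [array([0.548, 0.143]), array([0.754, 0.142]), array([0.753, 0.01 ]), array([0.548, 0.014])] (3, 6, 61, 92) (341, 96)
green ((91.0, 62.0), 90.0) [array([ 0.766, -0.012]), array([ 0.766, -0.148]), array([ 0.56 , -0.141]), array([ 0.561, -0.008])] (3, 5, 63, 92) (411, 90)
black ((91.11702728271484, 65.433837890625), 88.63607025146484) [array([ 0.76 , -0.156]), array([ 0.763, -0.299]), array([ 0.558, -0.292]), array([ 0.555, -0.153])] (0, 6, 67, 93) (477, 91)
motor [0.398 0.263 0.015]
pot [0.464 0.149 0.01 ]
bat [ 0.452 -0.016  0.018]
spk [ 0.443 -0.127  0.015]
knob [ 0.421 -0.251  0.03 ]
motor [0.395 0.258 0.015]
pot [0.465 0.143 0.01 ]
bat [ 0.45  -0.026  0.017]
spk [ 0.439 -0.132  0.015]
knob [ 0.423 -0.271  0.03 ]
```

View pics/c1.png

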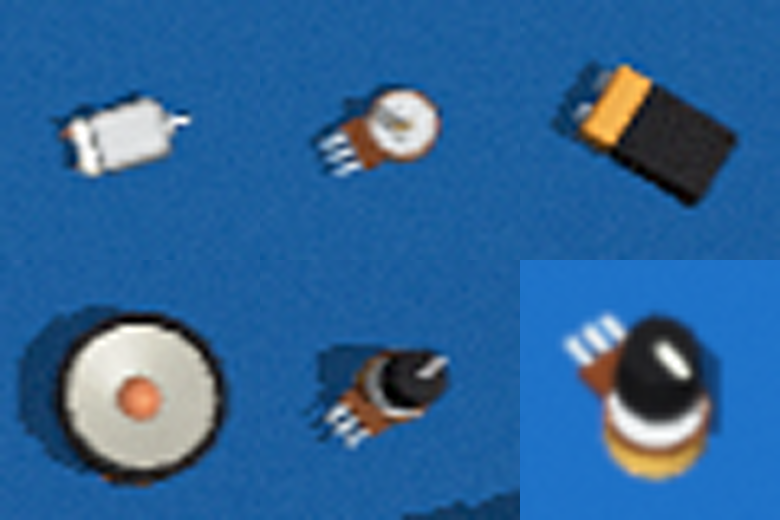

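```bash
cat >> h.py <<'E'
P=dict(zip("motor pot bat spk knob".split(),[(285,257),(338,227),(415,232),(467,236),(528,245)]))
def tp(n,tu,tv,z): u,v=P[n]; return world("top",u-20+(tu-3)/6.5,v-20+(tv-3)/6.5,z)[:2]
part=dict(motor=(*tp("motor",126,137,.013),-1.312),pot=(*tp("pot",143,125,.0105),-1.127),
 bat=(*tp("bat",136,134,.0175),.985),spk=(*tp("spk",143,138,.018),0.),knob=(*tp("knob",150,118,.0315),-.82))
bins=dict(bat=(.61,.226,-.02),spk=(.61,.077,0.),pot=(.623,-.077,0.02),motor=(.619,-.225,0.03))
def X(pose,p):
    x,y,a=pose;c,s=np.cos(a),np.sin(a)
    return np.array([x+c*p[0]-s*p[1],y+s*p[0]+c*p[1],p[2]])
def rect(x0,x1,y,z): return [(x0,-y,z),(x1,-y,z),(x1,y,z),(x0,y,z)]
circ=lambda r,z:[(r*np.cos(t),r*np.sin(t),z) for t in np.linspace(0,6.28,30)]
shape=dict(motor=[rect(-.016,.0135,.01,.0155),rect(-.016,.0135,.01,0),[(.0135,0,.008),(.022,0,.008)]],
 pot=[circ(.012,0),circ(.012,.0105),circ(.003,.0315),[(0,0,.009),(-.026,0,.009)]],
 bat=[rect(-.0245,.0245,.01325,.0175),rect(-.0245,.0245,.01325,0)],spk=[circ(.0285,.018),circ(.0285,.012)],
 knob=[circ(.012,0),circ(.012,.0105),circ(.009,.0315),[(0,0,.009),(-.026,0,.009)]])
binS=[rect(-.060,.060,.0595,.003),rect(-.063,-.060,.0625,.022),[(.06,-.0595,.042),(.06,.0595,.042)]]
def overlay(n,img,k,pts,off):
    for L in pts:
        q=np.array([proj(n,p) for p in L]); q=((q+.5-off)*k*16).astype(int)
        cv2.polylines(img,[q.reshape(-1,1,2)],True,(255,0,255),1,cv2.LINE_AA,4)
def tiles(n,img,part,bins,r=20,k=6):
    out=[]
    for m in part:
        u,v=np.array(proj(n,(*part[m][:2],.01))).astype(int)
        t=cv2.resize(img[v-r:v+r,u-r:u+r],None,fx=k,fy=k,interpolation=2)
        overlay(n,t,k,[[X(part[m],p) for p in L] for L in shape[m]],np.array([u-r,v-r])); out.append(t)
    return out
E
python3 - <<'E'
from h import *
t=cv2.imread("pics/top0.png");s=cv2.imread("pics/side0.png")
a=np.hstack(tiles("top",t,part,bins,20,4));b=np.hstack(tiles("side",s,part,bins,20,4))
c=cv2.resize(t[80:195,265:550],None,fx=2.8,fy=2.8,interpolation=2)
for m in bins: overlay("top",c,2.8,[[X(bins[m],p) for p in L] for L in binS],np.array([265,80]))
W=800;f=lambda i:np.pad(i,((0,0),(0,W-i.shape[1]),(0,0))) if i.shape[1]<W else i[:,:W]
m=np.vstack([f(a),f(b),f(c)])[:600]
cv2.imwrite("pics/ov.png",m); print(m.shape,{k:np.round(v,3) for k,v in part.items()})
for u,v in((232,303),(291,287)): print(world("top",u,v,.05).round(3))
E
```

```text
(600, 800, 3) {'motor': array([ 0.397,  0.266, -1.312]), 'pot': array([ 0.467,  0.146, -1.127]), 'bat': array([ 0.451, -0.017,  0.985]), 'spk': array([ 0.441, -0.13 ,  0.   ]), 'knob': array([ 0.426, -0.256, -0.82 ])}
[0.299 0.369 0.05 ]
[0.331 0.247 0.05 ]
```

View pics/ov.png

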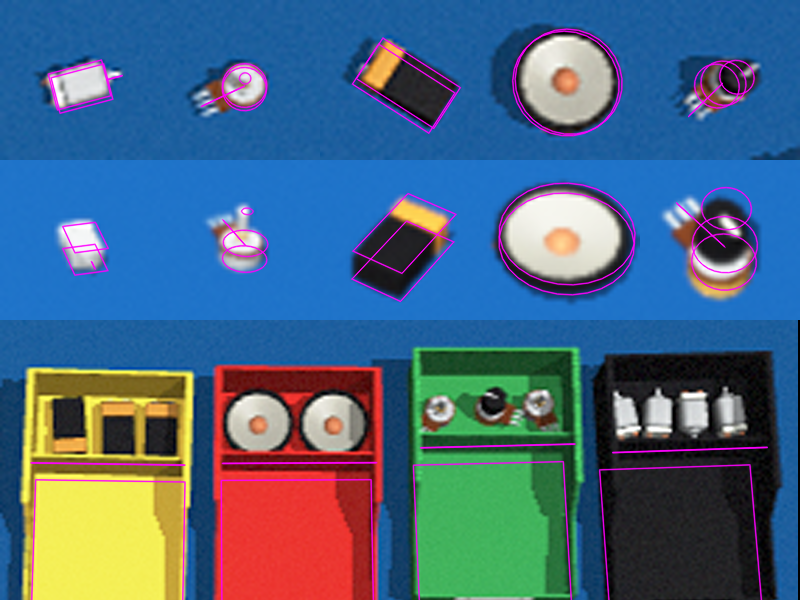

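```bash
cat >> h.py <<'E'
from scipy.spatial.transform import Rotation as Rn
part["knob"]=(.425,-.260,-.82)
bins.update(pot=(.626,-.082,.01),motor=(.621,-.230,.015))
def quat(a):
    c,s=np.cos(a),np.sin(a)
    return Rn.from_matrix(np.array([[0,c,s],[0,s,-c],[-1,0,0]])).as_quat()
def back(w): return .05715*(.995-np.cos(np.arcsin(-.102+w/2/.05715)))
W=dict(motor=.020,pot=.024,bat=.0265,spk=.057,knob=.024)
TIP=dict(motor=.003,pot=.003,bat=.004,spk=.007,knob=.003)
PRE=dict(motor=.55,pot=.6,bat=.62,spk=1.,knob=.6)
REL=dict(motor=.45,pot=.45,bat=.5,spk=.82,knob=.45)
OFF=dict(motor=(0,0),bat=(0,0),spk=(0,0),pot=(0,-.032),knob=(0,.020))
YAW={k:-np.pi/2 for k in W}; YAW["bat"]=np.pi/2
def job(m,stop=None):
    x,y,a=part[m]; B=bins["pot" if m in("pot","knob") else m]
    T=X(B,(*OFF[m],0)); ja=a+np.pi/2; jt=YAW[m]+np.pi/2+B[2]
    if m=="spk": ja=jt=0.
    z=TIP[m]+.073-back(W[m]); H=.20
    best=[]
    for k in(0,np.pi):
        q1=arm.ik([x,y,z],quat(ja+k)); q2=arm.ik([T[0],T[1],z],quat(jt+k))
        if q1 is not None and q2 is not None: best.append((max(abs(q1[6]),abs(q2[6])),k))
    k=min(best)[1]; qa,qb=quat(ja+k),quat(jt+k)
    arm.movep([x,y,H],qa); arm.move_gripper(PRE[m])
    arm.line_to([x,y,z],.12); f0=arm.read_ft_force()
    arm.move_gripper(0,effort=35); o=arm.read_opening()
    print(m,"grip width",round(o*.085,4),"dF",np.round(arm.read_ft_force()-f0,1),"t",arm.read_time())
    if not W[m]-.006<o*.085<W[m]+.006: print("BAD GRIP"); return False
    arm.line_to([x,y,H],.15)
    arm.movep([T[0],T[1],H],qb); fa=arm.read_ft_force()
    arm.line_to([T[0],T[1],z+.020],.15); arm.line_to([T[0],T[1],z+.0035],.03)
    print("opening",round(arm.read_opening()*.085,4),"dF place",np.round(arm.read_ft_force()-fa,1),arm.read_tool_pos()-[T[0],T[1],z+.0035])
    arm.move_gripper(REL[m]); arm.pause(.1)
    arm.line_to([T[0],T[1],H],.15); print("t",arm.read_time()); return True
E
python3 - <<'E'
from h import *
job("spk")
cv2.imwrite("pics/s1.png",np.hstack([cv2.resize(snapshot("top")[80:280,260:560],None,fx=1.3,fy=1.3),cv2.resize(snapshot("side")[190:440,290:560],(390,260))]))
E
```

```text
spk grip width 0.0551 dF [-0.6 -0.   4.2] t 3.875
opening 0.0547 dF place [-2.   0.3  5.2] [-2.17745040e-04 -4.50418993e-05  5.05346174e-04]
t 8.8083
```

View pics/s1.png

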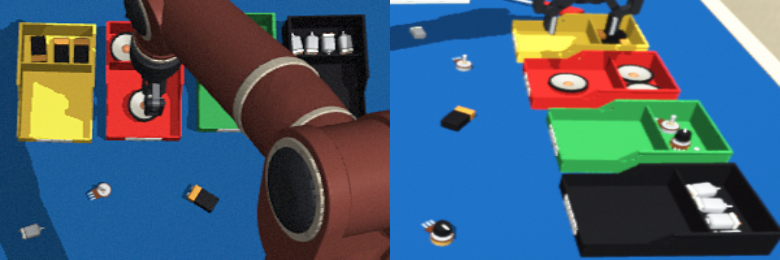

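The speaker is lying flat in the red front bay. Only 9 s have been used, so I'll do the rest now.

```bash
python3 - <<'E'
from h import *
for m in("bat","knob","pot","motor"):
    if not job(m): break
x=arm.read_tool_pos()
arm.movep([.211,-.614,.303],[-0.69730847,-0.11726924,0.69759163,-0.1156492])
t,s=snapshot("top"),snapshot("side");cv2.imwrite("pics/t2.png",t);cv2.imwrite("pics/s2.png",s)
cv2.imwrite("pics/e1.png",np.vstack([cv2.resize(t[85:285,180:560],(800,421))[:300],cv2.resize(s[195:440,290:560],(800,726))[:0]]) if 0 else np.hstack([cv2.resize(t[85:305,185:555],(480,285)),cv2.resize(s[160:440,280:560],(285,285))]))
print(arm.read_time())
E
```

```text
bat grip width 0.0255 dF [-0.4  0.2  5.2] t 11.5167
opening 0.0254 dF place [-2.1 -1.   5.5] [-0.00025294 -0.0001743   0.00037652]
t 16.5083
knob grip width 0.0215 dF [-0.2  0.7  6.6] t 20.2
opening 0.0216 dF place [-3.3  0.6  5.5] [-2.45392617e-04 -1.67344427e-05  3.48151036e-04]
t 25.1667
pot grip width 0.0216 dF [-1.5  0.4  5.1] t 28.0333
opening 0.0218 dF place [-1.2 -0.9  4.5] [-2.55755701e-04 -9.40354361e-05  3.63397620e-04]
t 33.075
motor grip width 0.0191 dF [-0.1 -0.3  6. ] t 36.4833
opening 0.019 dF place [-2.6 -0.4  4.1] [-3.03329080e-04 -9.97429659e-06  2.94523959e-04]
t 42.3333
44.4833
```

View pics/e1.png

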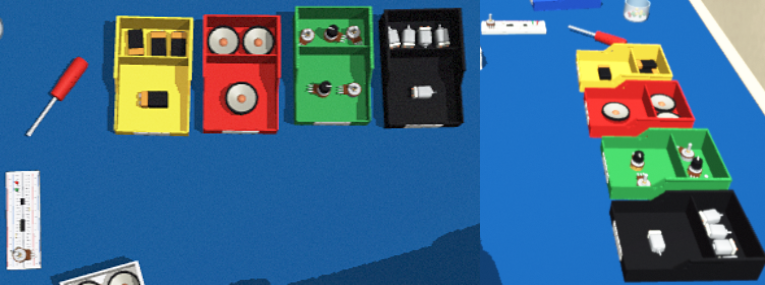

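All five parts are in their bays. I'll take one close look with model overlays to check that they lie flat before handing in.

```bash
python3 - <<'E'
from h import *
rows=[]
for n,f in(("top","t2"),("side","s2")):
    img=cv2.imread(f"pics/{f}.png");o=[]
    for m in part:
        B=bins["pot" if m in("pot","knob") else m];T=X(B,(*OFF[m],0));po=(T[0],T[1],YAW[m]+B[2])
        u,v=np.array(proj(n,(T[0],T[1],.013))).astype(int);r=20
        t=cv2.resize(img[v-r:v+r,u-r:u+r],None,fx=4,fy=4,interpolation=2)
        overlay(n,t,4,[[X(po,p)+[0,0,.003] for p in L] for L in shape[m]],np.array([u-r,v-r]));o.append(t)
    rows.append(np.hstack(o))
cv2.imwrite("pics/e2.png",np.vstack(rows))
a,b=(cv2.imread(f"pics/{f}.png")[210:300,180:222].astype(int) for f in("top0","t2"));print("breadboard diff",abs(a-b).mean())
E
```

```text
breadboard diff 2.018606701940035
```

View pics/e2.png

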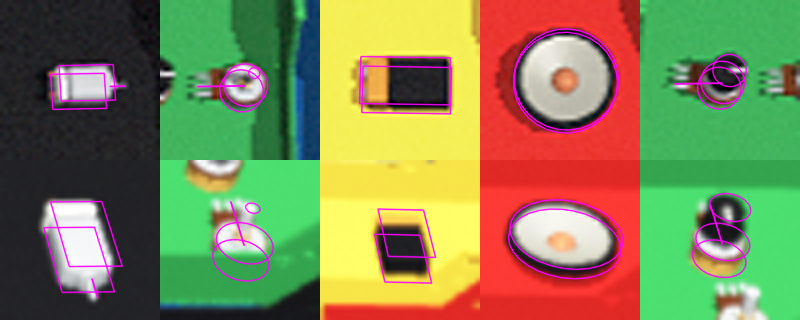

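The models fit. The plain pot's shaft is hard to see under the overlay, so I'll look at it without one.

```bash
python3 - <<'E'
from h import *
t=cv2.imread("pics/t2.png");s=cv2.imread("pics/s2.png")
T=X(bins["pot"],(*OFF["pot"],.013))
o=[]
for n,i in(("top",t),("side",s)):
    u,v=np.array(proj(n,T)).astype(int);o.append(cv2.resize(i[v-25:v+25,u-25:u+25],(400,400),interpolation=2))
cv2.imwrite("pics/e3.png",np.hstack(o))
E
```

```text
(no output)
```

View pics/e3.png

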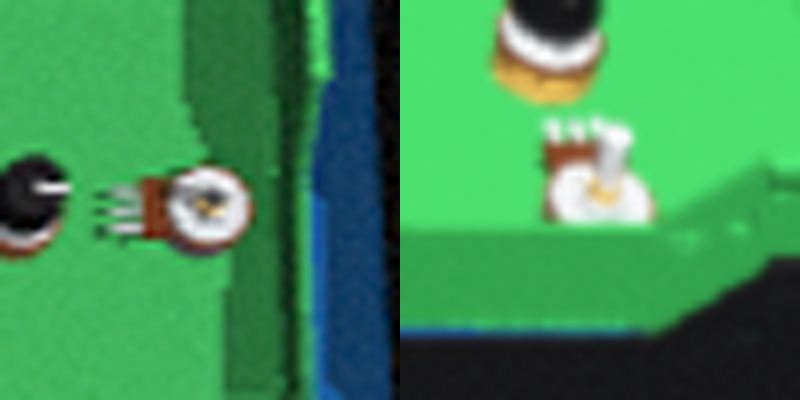

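The plain pot stands upright with its shaft up, at (610,150) in the crop; only the near bin wall hides its foot. I'm handing in now.

```bash
python3 -c "
from station import *
print(ticket.finish_job(),arm.read_time())"
```

```text
the job is handed in; nothing more can be done
the job is handed in; nothing more can be done
```

All five parts are in the front bays of their own bins, and the job is handed in; the hand-in gives no verdict. The speaker is in red, the battery in yellow, the two potentiometers side by side in green and the motor in black. It took about 45 s of the 122 s.

- **Placing:** each part touched down at about 4–5 N before I released it. None slipped in the fingers.
- **Position:** in the last pictures every part lies within a few millimetres of its target, upright or flat as it was before.
- **Breadboard:** its picture area is almost unchanged (mean pixel difference about 2), so it has not visibly moved.
- **Less certain:** the near wall of the green bin hides the plain potentiometer's foot in the side view. I judged it upright from its shaft and top face. Grip widths read 1–2.5 mm under the stated sizes, more likely from the opening scale or pad compliance than from a bad grip.

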